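# Book in an instrument container, set its nested lids on it and lift the outer cover off

## Task

At the packing bench, book the instrument container in by pressing the keypad's keys fully down and letting them come up, one at a time: blue, then yellow, then green. Then pick up the nested pair of lids by the inner lid's orange knob, lower them onto the open container without dropping them until the inner lid is fully seated in its mouth, and let go. Last, take the outer cover by its two blue fins and lift it straight off alone, leaving the inner lid seated, and finish while still holding the cover level and still, well clear above the inner lid's knob; do not disturb the cup, dish or bottle.

Things in the scene. Friction and masses are not known exactly. Their poses are not given: they have to be found in the camera images.
- container: Open aluminium instrument container, fixed to the bench, 170 (x) x 110 (y) x 60 high, walls 5 thick, so its mouth is 160 x 100; small blue grips on its two x ends. Origin: centre of its underside, on the bench; z up, x along its length. It and the lid stand lie one left, one right of the keypad, either way round.
- stand: Low lid stand with two blue rails, fixed to the bench, 190 x 90 x 15 high. Origin: centre of its underside; x along the rails. The nested lids lie on it at the start.
- inner_lid: Inner lid, about 250 g. Origin: centre of its underside. Dark stepped plug below (146 x 86 up to 4 mm, 154 x 94 from 4 to 8 mm; 3 mm play a side in the container's mouth), orange flange 170 x 110 from 8 to 14 mm that rests on the container's rim. Fully seated, its origin is 52 mm above the container's, x axes parallel (either way round fits).
- inner_knob (a point): Centre of the top of the inner lid's orange square knob, 22 x 22, faces square to the lid's x and y, on the lid's centre from 14 to 78 mm above its origin. It sticks up through the cover's window; above the nested cover's fins its top 32 mm are bare. Lifting it lifts both lids.
- outer_cover: Outer cover, about 200 g, aluminium, lying on the inner lid's flange, its origin (centre of its skirt's lower edge) 9 mm above the inner lid's. 184 (x) x 124 (y); skirt 0 to 5 mm, inside 176 x 116, 3 mm play round the flange; top plate 5 to 9 mm with a 44 (x) x 32 (y) window for the knob. It must rise 64 mm from nested for its plate to clear the knob's top.
- cover_fins (a point): Point midway between the tops of the cover's two upright blue fins, 37 mm above the cover's origin. Fins: 50 long in x, from 9 to 37 mm, outer faces at y = +-22 mm (grip across both, 44 mm wide, closing along y), 5 mm clear of the knob on each side.
- key_blue_top (a point): Centre of the top of the blue key's round cap, 28 mm diameter, faces up; 42 mm above the bench when up, 10 mm above its grey 44 mm housing. The three keys stand 45 mm apart in a row on a white keypad (150 x 60 x 20 high), in any order.
- key_yellow_top (a point): Centre of the top of the yellow key's cap, as the blue one.
- key_green_top (a point): Centre of the top of the green key's cap, as the blue one.
- key_blue (a joint): Travel of the blue key: 0 up, 0.006 m fully down; it springs back, about 5 N holds it fully down. More than 4.5 mm counts as pressed, less than 1.5 mm as up.
- key_yellow (a joint): Travel of the yellow key, as the blue one.
- key_green (a joint): Travel of the green key, as the blue one.
- cup: Steel cup, 68 across, 75 high, bystander; origin: centre of its underside.
- dish: White dish, 110 across, 35 high, bystander; origin: centre of its underside.
- bottle: White bottle with a green cap, 52 across, 110 high, bystander; origin: centre of its underside.

How it is judged:
By the outcome, as a careful person would: the job done as asked, in the order asked, and still so for the second after the job is handed in, while the arm keeps its last pose, push and grip.
It also fails if it takes over 72 s, if anything falls off the work surface, if the arm or the gripper's body presses on something with over 40 N, if the wrist force passes 120 N, or if a joint passes its speed limit or range.

## Robot

A 6-joint arm with a two-finger parallel gripper is mounted at the origin on the work surface. World frame = base frame: x ahead of the robot, y to its left, z up, the work surface at z = 0. Lengths are in m, angles in rad, forces in N, time in s.
With the tool pointing down it reaches from about 0.375 to 0.925 m from the base axis. Payload 5.7 kg.
Tool frame: the origin (TCP) lies on the centre line of the jaws, within the pads' length; the fingertips stand 25 mm ahead of it and the grasp point (between the pads) lies 6 mm ahead of it (manip.tip_reach is the distance from the TCP to the fingertips, in m); z points along the fingers, y is the line along which they close (so a half turn about z gives the same grasp; the last joint's range is limited). The gripper opens to 88 mm and grips with 3 to 60 N. Pads are 20 mm wide; open, the fingers measure 115 mm over their backs; the gripper's body (75 mm by 178 mm) begins 61 mm behind the grasp point.
Start: joints at [-1.333, 0.359, 1.51, -0, 1.272, -0.115], TCP at [0.207, -0.563, 0.248] pointing down, gripper open.
Joint ranges: [-2.97, 2.97], [-1.01, 2.36], [0.21, 2.38], [-0.96, 4.11], [0.2, 2.71], [-2.98, 2.98]. Speed limits (rad/s): [2.39, 2.39, 3.14, 3.14, 3.14, 3.14].

## Interface

Orientations are given as a unit quaternion [x, y, z, w].
In Python, from plant import manip, imaging gives the robot as it stands. The module is installed in compiled form; this text tells all that it offers.
- The arm moves only by the tool send_rows, never from a script. Its argument "targets" is a list of rows, each an object of numbers: "x", "y", "z": the shift along the tool's x, y, z in m; "rx", "ry", "rz": the turn, a rotation vector about the tool's x, y, z in rad; "fingers": the opening, from 0 (shut) to 1 (fully open). In form: [{"x": .., "y": .., "z": .., "rx": .., "ry": .., "rz": .., "fingers": ..}, ...]. A call has 1 to 10 rows; each row is the pose to reach, as a shift and turn from the pose commanded when the call began, along the tool's axes at that moment; what a row does not reach only later rows make up. A row lasts 1/10 s, in which the tool goes at most 50 mm and 8.59 degrees, less where a joint would pass 70% of its speed; a pose out of reach is approached as far as the arm can. A call with a gripper value outside its range is refused whole. The fingers move at their own pace and stop on an object; the grip force is fixed at half the most. Time passes only in rows, so rows that repeat a pose let the fingers close. It gives the time, the measured TCP pose, the force, the opening and the grip force at its end, in the units of the state.
- manip.read_state(): the state, without advancing time (a new reading comes with each control period).
- imaging.capture(name): name is "scene" or "side" or "wrist"; returns (picture, depth): 384x512x3 uint8, blue, green, red; 384x512 float32, m along the optical axis (not along the pixel's ray), 0 where there is no reading.
- imaging.calibration(name): a dict with "intrinsics" (3x3 intrinsics, pixels), "dist_coeffs" ([k1, k2, p1, p2, k3] as OpenCV has them; the pictures are not rectified), "extrinsics" (4x4, takes a point from camera to world coordinates). Camera axes: x right, y up, looking along -z (the intrinsics and any distortion apply to the point x, -y, -z); pixel columns grow to the right and rows downward; lengths in m; the calibration is good to about 2 mm. A picture is of the moment at which its call begins: read the wrist's pose just before it. calibration takes no time and is no camera call; for the wrist camera it gives the pose at the moment of the call.
- manip.job_done(): hands the job in; it is judged then, once.
Trained networks look in the newest picture that a camera, given by its name, has taken for a name from the list of things; names that differ only in an ending like _2 or _b are one class to them, and where a whole thing is asked for, a point or a joint stands for the part that bears it (a point fixed in the world has none). Each returns a list of dicts, best first, with "p" (0 to 1); they miss things now and then, are a little off and sometimes report something else, mostly with a low value. They report only what shows in the picture. A call takes as long as a camera call.
- imaging.find_in(camera, name): "box" ([centre column, centre row, width, height] in pixels, round what is visible of it).
The state is a dict: "time_s": time; "qpos": joint angles; "qd": joint speeds; "tau": joint torques, N m; "ee_pos": TCP position; "eef_rot": TCP orientation; "ft_force": force on the tool from outside, world axes, zero at the start; "moment": the same for the moment, N m; "width": opening from 0.0 (shut) to 1.0 (fully open); "gripper_force": force on a finger pad.
Only numpy, scipy, OpenCV 4.12 (cv2) and the standard library are available. Lean on these libraries where they do the work, as an engineer would, in place of code of your own. Each camera call takes 0.05 s, during which the arm holds its last target. There are 200 camera calls.

## Working session

There is one attempt and no reset: what is moved stays moved. The work goes in short steps, Python scripts to look and compute and a tool call to move; the robot and the scene stay as the last step left them, time stands still between calls to the robot, and variables do not carry over. Pictures are saved under pics/ and viewed, at most 10 in all, crops included, and the job is handed in when it is done.

Besides the shell and the picture viewer there is one more tool, called after ">>>" as a command line: name --argument value ..., lists and objects as JSON in quotes. send_rows: Moves the arm, as the interface text tells. Its arguments: {"type":"object","properties":{"targets":{"type":"array"}},"required":["targets"]}

```bash
mkdir -p pics
cat > h.py <<'E'
import numpy as np, cv2
from plant import manip, imaging
from scipy.spatial.transform import Rotation as R
def shot(n):
    c=imaging.calibration(n); im,d=imaging.capture(n); return im,d,c
def world(c,d):
    h,w=d.shape; u,v=np.meshgrid(np.arange(w),np.arange(h))
    K=np.array(c["intrinsics"],float); D=np.array(c["dist_coeffs"],float)
    p=cv2.undistortPoints(np.stack([u,v],-1).reshape(-1,1,2).astype(np.float64),K,D).reshape(h,w,2)
    P=np.stack([p[...,0]*d,-p[...,1]*d,-d],-1); E=np.array(c["extrinsics"])
    return P@E[:3,:3].T+E[:3,3]
def st():
    s=manip.read_state(); print("t",round(s["time_s"],2),"pos",np.round(s["ee_pos"],4),"q",np.round(s["eef_rot"],4),"F",np.round(s["ft_force"],1),"w",round(s["width"],3),"g",round(s["gripper_force"],1),"qpos",np.round(s["qpos"],2)); return s
def rel(s,p,yaw=None):
    "tool-frame shift to world p; tool y yaw given"
    r=R.from_quat(s["eef_rot"]); print("shift",np.round(r.inv().apply(np.array(p)-s["ee_pos"]),4))
E
cat > a.py <<'E'
from h import *
st()
ims=[]
for n in ("scene","side"):
    im,d,c=shot(n); ims.append(im); W=world(c,d); np.savez(n,im=im,d=d,W=W)
    for k in ("container","stand","inner_knob","inner_lid","outer_cover","cover_fins","key_blue_top","key_yellow_top","key_green_top","cup","dish","bottle"):
        r=imaging.find_in(n,k)
        if r:
            b=r[0]["box"]; x=W[int(b[1]),int(b[0])]; print(n,k,round(r[0]["p"],2),np.round(b),np.round(x,3))
cv2.imwrite("pics/a.png",ims[0]);cv2.imwrite("pics/b.png",ims[1])
E
python3 a.py
```

```text
t 0.0 pos [ 0.2072 -0.5624  0.2468] q [ 9.845e-01  1.755e-01 -1.000e-04 -9.000e-04] F [ 0.2 -0.5  0.2] w 1.001 g 0.0 qpos [-1.33  0.36  1.51  0.    1.27 -0.12]
scene container 0.62 [298. 173.  75.  58.] [0.571 0.233 0.01 ]
scene stand 0.59 [146. 293.  87.  19.] [ 0.623 -0.274  0.033]
scene inner_knob 0.85 [153. 259.  29.  37.] [ 0.599 -0.235  0.066]
scene inner_lid 0.96 [155. 257.  24.  30.] [ 0.598 -0.228  0.066]
scene outer_cover 0.98 [152. 273. 124.  80.] [ 0.607 -0.245  0.048]
scene cover_fins 0.92 [153. 274. 130.  75.] [ 0.607 -0.244  0.043]
scene key_blue_top 0.51 [226. 206.  13.   6.] [ 0.565 -0.024  0.042]
scene key_green_top 0.61 [241. 215.  13.  12.] [ 0.61  -0.028  0.043]
scene cup 0.72 [348. 209.  37.  45.] [0.78  0.111 0.064]
scene dish 0.62 [322. 246.  61.  38.] [0.77  0.035 0.008]
scene bottle 0.91 [261. 281.  35.  62.] [ 0.774 -0.155  0.074]
side container 0.58 [242. 163.  83.  48.] [0.58  0.252 0.012]
side stand 0.77 [252. 342. 109.  41.] [ 0.576 -0.299  0.033]
side inner_knob 0.69 [253. 295.  23.  36.] [ 0.582 -0.239  0.075]
side inner_lid 0.73 [258. 314. 128.  91.] [ 0.589 -0.252  0.046]
side outer_cover 0.83 [256. 314. 134.  86.] [ 0.587 -0.252  0.044]
side cover_fins 0.79 [260. 311. 131.  92.] [ 0.592 -0.251  0.049]
side key_blue_top 0.43 [239. 224.  16.  10.] [ 0.566 -0.022  0.042]
side key_yellow_top 0.7 [215. 224.  12.  13.] [ 0.521 -0.018  0.044]
side key_green_top 0.6 [350. 257.  28.  63.] [ 0.753 -0.161  0.073]
side cup 0.65 [328. 177.  32.  43.] [0.763 0.105 0.061]
side dish 0.73 [345. 213.  50.  40.] [0.795 0.042 0.009]
side bottle 0.69 [349. 256.  31.  61.] [ 0.752 -0.159  0.074]
```

View pics/a.png

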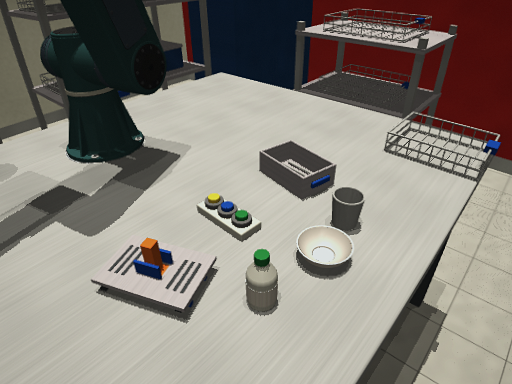

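View pics/b.png

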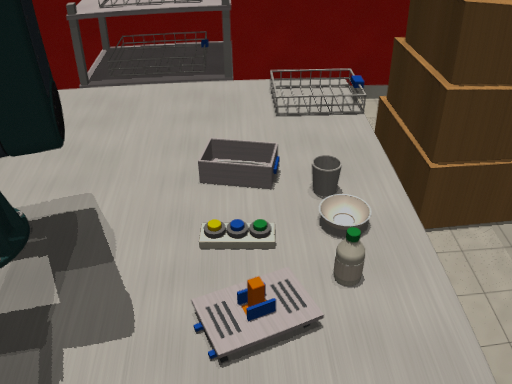

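The pictures show the keys in a row (yellow, blue, green, at about (215..260, 227) in side), the nested lids at about (256, 314), yawed, and the container at (240, 163). Next I fit their poses from the depth.

```bash
cat > b.py <<'E'
from h import *
def rect(P):
    (c,(w,h),a)=cv2.minAreaRect((P[:,:2]*1000).astype(np.float32))
    if w<h: w,h,a=h,w,a+90
    a=(a+90)%180-90
    return np.round(c,1),round(w,1),round(h,1),round(a,2)
A={}
for n in ("scene","side"):
    z=np.load(n+".npz"); W=z["W"]; hsv=cv2.cvtColor(z["im"],cv2.COLOR_BGR2HSV); H,S,V=[hsv[...,i].astype(int) for i in range(3)]
    ok=z["d"]>0; X,Y,Z=W[...,0],W[...,1],W[...,2]
    print(n,"bench z",np.median(Z[ok&(abs(X-.65)<.05)&(abs(Y-.12)<.03)]))
    sat=(S>110)&(V>60)
    for k,lo,hi in (("yellow",20,35),("blue",100,130),("green",45,85)):
        m=ok&sat&(H>lo)&(H<hi)&(abs(Y+.02)<.06)&(X<.68)&(X>.4)&(Z>.035)
        P=W[m]; print(n,k,m.sum(),np.round(P.mean(0),4),"med z",np.round(np.median(P[:,2]),4), "mid",np.round((P.min(0)+P.max(0))/2,4))
    reg=ok&(abs(X-.585)<.16)&(abs(Y-.25)<.1)
    P=W[reg&(Z>.054)&(Z<.068)]; print(n,"rim",len(P),rect(P),np.median(P[:,2]))
    reg=ok&(abs(X-.59)<.14)&(abs(Y+.24)<.11)
    P=W[reg&(Z>.039)&(Z<.056)]; print(n,"plate",len(P),rect(P),np.median(P[:,2])); 
    m=reg&(H<18)&(S>150)&(V>60); P=W[m]; t=P[:,2].max(); T=P[P[:,2]>np.percentile(P[:,2],95)-.006]; print(n,"knob",len(P),np.round(np.percentile(P[:,2],[1,50,95,100]),4),rect(T),len(T))
    m=reg&sat&(H>100)&(H<130)&(Z>.05); P=W[m]; T=P[P[:,2]>np.percentile(P[:,2],95)-.005]; print(n,"fins",np.round(np.percentile(P[:,2],[5,95,100]),4),rect(T),rect(P))
    print("hist",np.histogram(Z[reg],np.arange(-.004,.12,.004))[0])
E
python3 b.py
```

```text
scene bench z 0.0008635917807416349
scene yellow 90 [ 0.5198 -0.0182  0.0413] med z 0.0421 mid [ 0.5181 -0.0167  0.0398]
scene blue 78 [ 0.5635 -0.0209  0.0421] med z 0.0424 mid [ 0.563  -0.0187  0.0413]
scene green 82 [ 0.6083 -0.0231  0.0423] med z 0.0425 mid [ 0.6079 -0.0222  0.0417]
scene rim 596 (array([619.7, 212.4]), 268.9, 114.0, -12.98) 0.05947488409823737
scene plate 293 (array([ 588.2, -228.4]), 51.0, 44.9, 20.88) 0.04851942106191204
scene knob 460 [0.0281 0.0754 0.0937 0.0945] (array([ 588.3, -229. ]), 22.6, 21.7, -68.29) 138
scene fins [0.0584 0.062  0.0721] (array([ 587.6, -228.2]), 49.3, 45.6, 19.76) (array([ 587.6, -228.2]), 49.3, 45.6, 19.76)
hist [3655 5554   22   17    7    1   10  182  530 4093   63   61   63   74
   79  101  129   31   33   32   34   32   34   36  110    0    0    0
    0    0]
side bench z 0.0006138005917733502
side yellow 127 [ 0.5184 -0.0189  0.041 ] med z 0.0419 mid [ 0.5184 -0.0155  0.0404]
side blue 105 [ 0.5632 -0.0207  0.0419] med z 0.0422 mid [ 0.5627 -0.0191  0.0412]
side green 92 [ 0.6079 -0.0231  0.0419] med z 0.0419 mid [ 0.6076 -0.0215  0.0421]
side rim 623 (array([621.4, 211.9]), 266.7, 116.9, -13.53) 0.059351252286389045
side plate 322 (array([ 589.2, -229.2]), 51.8, 44.9, 20.69) 0.04833016631465359
side knob 447 [0.0277 0.0787 0.0939 0.0958] (array([ 587.6, -228.5]), 24.4, 21.2, -65.43) 153
side fins [0.0589 0.0625 0.0633] (array([ 588.6, -228.8]), 50.0, 44.0, 21.71) (array([ 588.6, -228.8]), 50.0, 44.0, 21.71)
hist [5239 5285   43   34   81    8   24  185 1168 4467   88   65   64   83
   88  117  150   26   28   29   29   29   33   56  104    0    0    0
    0    0]
```

```bash
cat > c.py <<'E'
exec(open("b.py").read().split("A={}")[0])
for n in ("scene","side"):
    z=np.load(n+".npz"); W=z["W"]; ok=z["d"]>0; X,Y,Z=W[...,0],W[...,1],W[...,2]
    P=W[ok&(X<.69)&(X>.42)&(Y>.14)&(Y<.36)&(Z>.055)&(Z<.064)]; print(n,"rim",len(P),rect(P))
    m=(ok&(X<.74)&(X>.42)&(Y>-.36)&(Y<-.1)&(Z>.029)&(Z<.038)).astype(np.uint8)
    print(n,"plate",rect(W[cv2.morphologyEx(m,cv2.MORPH_OPEN,np.ones((2,2)))>0]))
st()
E
python3 c.py
```

```text
scene rim 517 (array([573.1, 223.1]), 173.3, 114.0, -12.98)
scene plate (array([ 728.9, -344.2]), 555.3, 218.2, -39.75)
side rim 577 (array([575. , 223.1]), 171.3, 116.9, -13.53)
side plate (array([ 542.2, -418. ]), 646.6, 229.7, 73.72)
t 1.3 pos [ 0.2073 -0.563   0.2476] q [ 9.845e-01  1.755e-01  0.000e+00 -1.000e-04] F [-0.2  0.5  0.5] w 1.0 g 0.0 qpos [-1.33  0.36  1.51  0.    1.27 -0.12]
```

>>> send_rows --targets '[{"x": 0.521,"y": -0.386,"z": 0,"fingers": 0},{"x": 0.521,"y": -0.386,"z": 0,"fingers": 0},{"x": 0.521,"y": -0.386,"z": 0,"fingers": 0},{"x": 0.521,"y": -0.386,"z": 0,"fingers": 0},{"x": 0.521,"y": -0.386,"z": 0,"fingers": 0},{"x": 0.521,"y": -0.386,"z": 0,"fingers": 0},{"x": 0.521,"y": -0.386,"z": 0,"fingers": 0},{"x": 0.521,"y": -0.386,"z": 0,"fingers": 0},{"x": 0.521,"y": -0.386,"z": 0,"fingers": 0},{"x": 0.521,"y": -0.386,"z": 0,"fingers": 0}]'

```text
validation failed for argument at $.ta...
```

```bash
cat > d.py <<'E'
import sys
from h import *
s=st(); rel(s,[float(a) for a in sys.argv[1:4]])
E
python3 d.py .5633 -.0205 .080
```

```text
t 1.3 pos [ 0.2073 -0.563   0.2476] q [ 9.845e-01  1.755e-01  0.000e+00 -1.000e-04] F [-0.2  0.5  0.5] w 1.0 g 0.0 qpos [-1.33  0.36  1.51  0.    1.27 -0.12]
shift [ 0.5215 -0.3861  0.1677]
```

>>> send_rows --targets '[{"x": 0.521,"y": -0.386,"z": 0,"rx": 0,"ry": 0,"rz": 0,"fingers": 0},{"x": 0.521,"y": -0.386,"z": 0,"rx": 0,"ry": 0,"rz": 0,"fingers": 0},{"x": 0.521,"y": -0.386,"z": 0,"rx": 0,"ry": 0,"rz": 0,"fingers": 0},{"x": 0.521,"y": -0.386,"z": 0,"rx": 0,"ry": 0,"rz": 0,"fingers": 0},{"x": 0.521,"y": -0.386,"z": 0,"rx": 0,"ry": 0,"rz": 0,"fingers": 0},{"x": 0.521,"y": -0.386,"z": 0,"rx": 0,"ry": 0,"rz": 0,"fingers": 0},{"x": 0.521,"y": -0.386,"z": 0,"rx": 0,"ry": 0,"rz": 0,"fingers": 0},{"x": 0.521,"y": -0.386,"z": 0,"rx": 0,"ry": 0,"rz": 0,"fingers": 0},{"x": 0.521,"y": -0.386,"z": 0,"rx": 0,"ry": 0,"rz": 0,"fingers": 0},{"x": 0.521,"y": -0.386,"z": 0,"rx": 0,"ry": 0,"rz": 0,"fingers": 0}]'

```text
time_s: 2.3
ee_pos: [0.4824, -0.1431, 0.248]
eef_rot: [0.984, 0.175, 0.0, 0.0]
ft_force: [0.3, 0.2, 0.1]
width: 0.126
gripper_force: 0.0
```

```bash
python3 d.py .5633 -.0205 .080
```

```text
t 2.3 pos [ 0.4824 -0.1431  0.248 ] q [9.845e-01 1.755e-01 3.000e-04 2.000e-04] F [0.3 0.2 0.1] w 0.126 g 0.0 qpos [-0.43  0.22  1.71  0.    1.21  0.79]
shift [ 0.1182 -0.0871  0.168 ]
```

>>> send_rows --targets '[{"x": 0.118,"y": -0.087,"z": 0.05,"rx": 0,"ry": 0,"rz": 0,"fingers": 0},{"x": 0.118,"y": -0.087,"z": 0.08,"rx": 0,"ry": 0,"rz": 0,"fingers": 0},{"x": 0.118,"y": -0.087,"z": 0.12,"rx": 0,"ry": 0,"rz": 0,"fingers": 0},{"x": 0.118,"y": -0.087,"z": 0.16,"rx": 0,"ry": 0,"rz": 0,"fingers": 0},{"x": 0.118,"y": -0.087,"z": 0.168,"rx": 0,"ry": 0,"rz": 0,"fingers": 0},{"x": 0.118,"y": -0.087,"z": 0.168,"rx": 0,"ry": 0,"rz": 0,"fingers": 0},{"x": 0.118,"y": -0.087,"z": 0.168,"rx": 0,"ry": 0,"rz": 0,"fingers": 0}]'

```text
time_s: 3.0
ee_pos: [0.5618, -0.0225, 0.0797]
eef_rot: [0.984, 0.176, -0.001, -0.0]
ft_force: [0.2, -0.9, 1.0]
width: 0.004
gripper_force: 0.0
```

```bash
cat > e.py <<'E'
from h import *
s=st(); rel(s,[.5633,-.0205,.06]); rel(s,[.5185,-.0182,.06]); rel(s,[.608,-.0228,.06])
im,d,c=shot("wrist"); cv2.imwrite("pics/w1.png",im)
E
python3 e.py
```

```text
t 3.0 pos [ 0.5618 -0.0225  0.0797] q [ 9.844e-01  1.758e-01 -8.000e-04 -2.000e-04] F [ 0.2 -0.9  1. ] w 0.004 g 0.0 qpos [-0.16  0.51  1.76 -0.    0.88  1.05]
shift [ 0.0022 -0.0013  0.0197]
shift [-0.0391 -0.019   0.0198]
shift [0.0433 0.0163 0.0196]
```

View pics/w1.png

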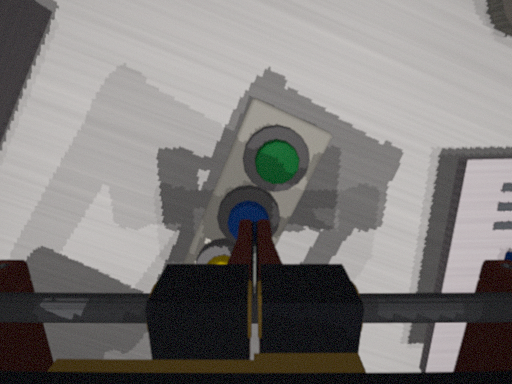

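The wrist view has the shut fingers over the blue cap at (248, 218), and green at (278, 160). Pressing blue now.

>>> send_rows --targets '[{"x": 0.002,"y": -0.001,"z": 0.008,"rx": 0,"ry": 0,"rz": 0,"fingers": 0},{"x": 0.002,"y": -0.001,"z": 0.012,"rx": 0,"ry": 0,"rz": 0,"fingers": 0},{"x": 0.002,"y": -0.001,"z": 0.016,"rx": 0,"ry": 0,"rz": 0,"fingers": 0},{"x": 0.002,"y": -0.001,"z": 0.019,"rx": 0,"ry": 0,"rz": 0,"fingers": 0},{"x": 0.002,"y": -0.001,"z": 0.0205,"rx": 0,"ry": 0,"rz": 0,"fingers": 0},{"x": 0.002,"y": -0.001,"z": 0.0205,"rx": 0,"ry": 0,"rz": 0,"fingers": 0},{"x": 0.002,"y": -0.001,"z": 0.0205,"rx": 0,"ry": 0,"rz": 0,"fingers": 0}]'

```text
time_s: 3.75
ee_pos: [0.5647, -0.0214, 0.0611]
eef_rot: [0.984, 0.176, 0.001, 0.001]
ft_force: [-2.7, -0.7, 16.6]
width: 0.004
gripper_force: 8.5
```

>>> send_rows --targets '[{"x": 0,"y": 0,"z": -0.01,"rx": 0,"ry": 0,"rz": 0,"fingers": 0},{"x": 0,"y": 0,"z": -0.02,"rx": 0,"ry": 0,"rz": 0,"fingers": 0},{"x": 0,"y": 0,"z": -0.02,"rx": 0,"ry": 0,"rz": 0,"fingers": 0},{"x": -0.041,"y": -0.0175,"z": -0.02,"rx": 0,"ry": 0,"rz": 0,"fingers": 0},{"x": -0.041,"y": -0.0175,"z": -0.02,"rx": 0,"ry": 0,"rz": 0,"fingers": 0},{"x": -0.041,"y": -0.0175,"z": -0.012,"rx": 0,"ry": 0,"rz": 0,"fingers": 0},{"x": -0.041,"y": -0.0175,"z": -0.006,"rx": 0,"ry": 0,"rz": 0,"fingers": 0},{"x": -0.041,"y": -0.0175,"z": 0,"rx": 0,"ry": 0,"rz": 0,"fingers": 0},{"x": -0.041,"y": -0.0175,"z": 0,"rx": 0,"ry": 0,"rz": 0,"fingers": 0},{"x": -0.041,"y": -0.0175,"z": 0,"rx": 0,"ry": 0,"rz": 0,"fingers": 0}]'

```text
time_s: 4.75
ee_pos: [0.5199, -0.0187, 0.0608]
eef_rot: [0.984, 0.176, 0.0, 0.0]
ft_force: [-7.6, 0.8, 29.7]
width: 0.007
gripper_force: 14.6
```

```bash
python3 -c "
from h import *
s=st(); rel(s,[.608,-.0228,.06])"
```

```text
t 4.75 pos [ 0.5199 -0.0187  0.0608] q [9.845e-01 1.756e-01 2.000e-04 1.000e-04] F [-7.6  0.8 29.7] w 0.007 g 14.6 qpos [-0.17  0.49  1.87  0.    0.78  1.05]
shift [0.0812 0.0343 0.0009]
```

>>> send_rows --targets '[{"x": 0,"y": 0,"z": -0.01,"rx": 0,"ry": 0,"rz": 0,"fingers": 0},{"x": 0,"y": 0,"z": -0.025,"rx": 0,"ry": 0,"rz": 0,"fingers": 0},{"x": 0,"y": 0,"z": -0.025,"rx": 0,"ry": 0,"rz": 0,"fingers": 0},{"x": 0.082,"y": 0.0345,"z": -0.025,"rx": 0,"ry": 0,"rz": 0,"fingers": 0},{"x": 0.082,"y": 0.0345,"z": -0.025,"rx": 0,"ry": 0,"rz": 0,"fingers": 0},{"x": 0.082,"y": 0.0345,"z": -0.02,"rx": 0,"ry": 0,"rz": 0,"fingers": 0},{"x": 0.082,"y": 0.0345,"z": -0.01,"rx": 0,"ry": 0,"rz": 0,"fingers": 0},{"x": 0.082,"y": 0.0345,"z": -0.003,"rx": 0,"ry": 0,"rz": 0,"fingers": 0},{"x": 0.082,"y": 0.0345,"z": 0.0005,"rx": 0,"ry": 0,"rz": 0,"fingers": 0},{"x": 0.082,"y": 0.0345,"z": 0.0005,"rx": 0,"ry": 0,"rz": 0,"fingers": 0}]'

```text
time_s: 5.75
ee_pos: [0.6074, -0.0225, 0.061]
eef_rot: [0.984, 0.176, 0.0, 0.0]
ft_force: [-4.2, 1.2, 25.4]
width: 0.005
gripper_force: 12.8
```

```bash
python3 d.py .588 -.2286 .19
```

```text
t 5.75 pos [ 0.6074 -0.0225  0.061 ] q [9.845e-01 1.756e-01 3.000e-04 1.000e-04] F [-4.2  1.2 25.4] w 0.005 g 12.8 qpos [-0.15  0.58  1.67  0.    0.89  1.07]
shift [-0.0894  0.1867 -0.129 ]
```

>>> send_rows --targets '[{"x": 0,"y": 0,"z": -0.02,"rx": 0,"ry": 0,"rz": 0,"fingers": 0},{"x": 0,"y": 0,"z": -0.06,"rx": 0,"ry": 0,"rz": 0,"fingers": 0.5},{"x": -0.033,"y": -0.249,"z": -0.22,"rx": 0,"ry": 0,"rz": 0,"fingers": 1},{"x": -0.033,"y": -0.249,"z": -0.22,"rx": 0,"ry": 0,"rz": 0,"fingers": 1},{"x": -0.033,"y": -0.249,"z": -0.22,"rx": 0,"ry": 0,"rz": 0,"fingers": 1},{"x": -0.033,"y": -0.249,"z": -0.22,"rx": 0,"ry": 0,"rz": 0,"fingers": 1},{"x": -0.033,"y": -0.249,"z": -0.22,"rx": 0,"ry": 0,"rz": 0,"fingers": 1},{"x": -0.033,"y": -0.249,"z": -0.22,"rx": 0,"ry": 0,"rz": 0,"fingers": 1},{"x": -0.033,"y": -0.249,"z": -0.22,"rx": 0,"ry": 0,"rz": 0,"fingers": 1},{"x": -0.033,"y": -0.249,"z": -0.22,"rx": 0,"ry": 0,"rz": 0,"fingers": 1}]'

```text
time_s: 6.75
ee_pos: [0.4896, 0.1998, 0.278]
eef_rot: [0.984, 0.177, -0.0, 0.0]
ft_force: [-0.7, -0.1, 0.3]
width: 0.788
gripper_force: 0.0
```

```bash
cat > f.py <<'E'
exec(open("b.py").read().split("A={}")[0])
import sys
s=st(); im,d,c=shot("wrist"); cv2.imwrite("pics/w2.png",im); W=world(c,d); np.savez("w2",W=W,im=im,d=d)
X,Y,Z=W[...,0],W[...,1],W[...,2]; ok=d>0
m=(ok&(X<.69)&(X>.42)&(Y>.13)&(Y<.36)&(Z>.054)&(Z<.066)).astype(np.uint8)
P=W[m>0]; print("rim",len(P),rect(P),np.median(P[:,2])); print("cols",np.where(m)[1].min(),np.where(m)[1].max(),np.where(m)[0].min(),np.where(m)[0].max())
E
python3 f.py
```

```text
t 6.75 pos [0.4896 0.1998 0.278 ] q [ 9.843e-01  1.766e-01 -4.000e-04  2.000e-04] F [-0.7 -0.1  0.3] w 0.788 g 0.0 qpos [ 0.26  0.23  1.62 -0.    1.29  1.47]
rim 2470 (array([573.7, 222.5]), 170.4, 110.6, -13.23) 0.059562005525827466
cols 184 342 0 177
```

View pics/w2.png

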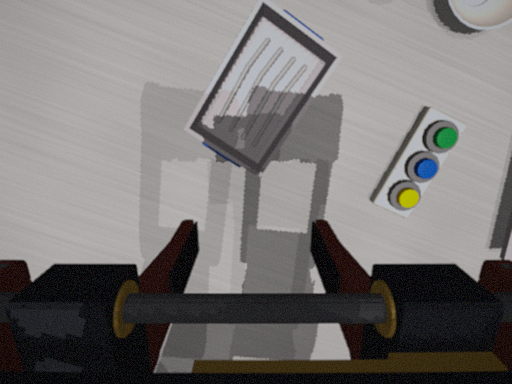

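The container is wholly in view at (263, 87); its rim fits 170 x 110 mm at (0.5737, 0.2225), yaw -13.2°. Next I look at the lids.

>>> send_rows --targets '[{"x": -0.146,"y": 0.435,"z": 0,"rx": 0,"ry": 0,"rz": 0,"fingers": 1},{"x": -0.146,"y": 0.435,"z": 0,"rx": 0,"ry": 0,"rz": 0,"fingers": 1},{"x": -0.146,"y": 0.435,"z": 0,"rx": 0,"ry": 0,"rz": 0,"fingers": 1},{"x": -0.146,"y": 0.435,"z": 0,"rx": 0,"ry": 0,"rz": 0,"fingers": 1},{"x": -0.146,"y": 0.435,"z": 0,"rx": 0,"ry": 0,"rz": 0,"fingers": 1},{"x": -0.146,"y": 0.435,"z": 0,"rx": 0,"ry": 0,"rz": 0,"fingers": 1},{"x": -0.146,"y": 0.435,"z": 0,"rx": 0,"ry": 0,"rz": 0,"fingers": 1},{"x": -0.146,"y": 0.435,"z": 0,"rx": 0,"ry": 0,"rz": 0,"fingers": 1},{"x": -0.146,"y": 0.435,"z": 0,"rx": 0,"ry": 0,"rz": 0,"fingers": 1},{"x": -0.146,"y": 0.435,"z": 0,"rx": 0,"ry": 0,"rz": 0,"fingers": 1}]'

```text
time_s: 7.8
ee_pos: [0.5027, -0.2655, 0.2764]
eef_rot: [0.985, 0.172, -0.001, 0.0]
ft_force: [0.7, 0.2, -1.2]
width: 1.001
gripper_force: 0.0
```

```bash
cat > g.py <<'E'
exec(open("b.py").read().split("A={}")[0])
s=st(); im,d,c=shot("wrist"); cv2.imwrite("pics/w3.png",im); W=world(c,d); np.savez("w3",W=W,im=im,d=d)
hsv=cv2.cvtColor(im,cv2.COLOR_BGR2HSV); H,S,V=[hsv[...,i].astype(int) for i in range(3)]
X,Y,Z=W[...,0],W[...,1],W[...,2]; ok=d>0; reg=ok&(abs(X-.59)<.14)&(abs(Y+.23)<.12)
def rep(n,m):
    P=W[m]; print(n,len(P),rect(P),np.median(P[:,2]),"rows",np.where(m)[0].min())
rep("plate",reg&(Z>.029)&(Z<.038)); rep("knob",reg&(Z>.088)&(Z<.1)); rep("fins",reg&(Z>.056)&(Z<.066)&(H>100)&(H<130)&(S>100))
rel(s,[.588,-.2286,.09])
print("tool x yaw",np.degrees(2*np.arctan2(s["eef_rot"][1],s["eef_rot"][0])))
E
python3 g.py
```

```text
t 7.8 pos [ 0.5027 -0.2655  0.2764] q [ 9.850e-01  1.723e-01 -1.300e-03  2.000e-04] F [ 0.7  0.2 -1.2] w 1.001 g 0.0 qpos [-0.61  0.29  1.54 -0.    1.31  0.62]
plate 14431 (array([ 588.1, -228.5]), 184.4, 125.1, 21.47) 0.03270617184647312 rows 3
knob 457 (array([ 587.8, -228.5]), 21.1, 20.9, -70.16) 0.09244585373219538 rows 76
fins 447 (array([ 587.5, -228.7]), 48.1, 43.0, 21.58) 0.06053270971931762 rows 65
shift [ 0.0933 -0.0058  0.1862]
tool x yaw 19.842554566168555
```

View pics/w3.png

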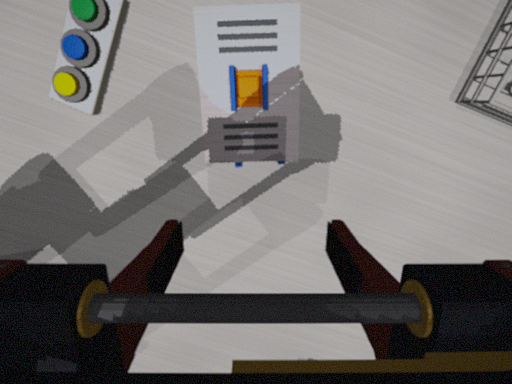

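The picture shows the lids at (248, 85), knob centred, and the depth fits agree. Approaching above the knob.

>>> send_rows --targets '[{"x": 0.09,"y": 0.001,"z": 0.126,"rx": 0,"ry": 0,"rz": -0.016,"fingers": 1},{"x": 0.09,"y": 0.001,"z": 0.126,"rx": 0,"ry": 0,"rz": -0.016,"fingers": 1},{"x": 0.09,"y": 0.001,"z": 0.126,"rx": 0,"ry": 0,"rz": -0.016,"fingers": 1},{"x": 0.09,"y": 0.001,"z": 0.126,"rx": 0,"ry": 0,"rz": -0.016,"fingers": 1},{"x": 0.09,"y": 0.001,"z": 0.126,"rx": 0,"ry": 0,"rz": -0.016,"fingers": 1},{"x": 0.09,"y": 0.001,"z": 0.126,"rx": 0,"ry": 0,"rz": -0.016,"fingers": 1},{"x": 0.09,"y": 0.001,"z": 0.126,"rx": 0,"ry": 0,"rz": -0.016,"fingers": 1}]'

```text
time_s: 8.55
ee_pos: [0.5891, -0.2296, 0.1547]
eef_rot: [0.983, 0.183, 0.001, 0.001]
ft_force: [-0.3, -0.1, 0.8]
width: 0.998
gripper_force: 0.0
```

```bash
cat >> d.py <<'E'
print("tool x yaw",np.degrees(2*np.arctan2(s["eef_rot"][1],s["eef_rot"][0])))
E
python3 d.py .588 -.2286 .0895
```

```text
t 8.55 pos [ 0.5891 -0.2296  0.1547] q [9.831e-01 1.831e-01 1.000e-03 9.000e-04] F [-0.3 -0.1  0.8] w 0.998 g 0.0 qpos [-0.48  0.49  1.54 -0.    1.11  0.72]
shift [-0.0008 -0.0015  0.0652]
tool x yaw 21.09858751664126
```

>>> send_rows --targets '[{"x": -0.001,"y": -0.001,"z": 0.02,"rx": 0,"ry": 0,"rz": 0,"fingers": 1},{"x": -0.001,"y": -0.001,"z": 0.04,"rx": 0,"ry": 0,"rz": 0,"fingers": 1},{"x": -0.001,"y": -0.001,"z": 0.055,"rx": 0,"ry": 0,"rz": 0,"fingers": 1},{"x": -0.001,"y": -0.001,"z": 0.064,"rx": 0,"ry": 0,"rz": 0,"fingers": 1},{"x": -0.001,"y": -0.001,"z": 0.064,"rx": 0,"ry": 0,"rz": 0,"fingers": 1},{"x": -0.001,"y": -0.001,"z": 0.064,"rx": 0,"ry": 0,"rz": 0,"fingers": 1},{"x": -0.001,"y": -0.001,"z": 0.064,"rx": 0,"ry": 0,"rz": 0,"fingers": 1}]'

```text
time_s: 9.25
ee_pos: [0.5885, -0.2287, 0.0896]
eef_rot: [0.983, 0.183, 0.001, 0.0]
ft_force: [0.4, 1.0, -0.5]
width: 0.997
gripper_force: 0.0
```

```bash
python3 d.py .588 -.2286 .0895
```

```text
t 9.25 pos [ 0.5885 -0.2287  0.0896] q [9.830e-01 1.833e-01 7.000e-04 5.000e-04] F [ 0.4  1.  -0.5] w 0.997 g 0.0 qpos [-0.48  0.57  1.59  0.    0.98  0.72]
shift [-0.0004 -0.0002  0.0001]
tool x yaw 21.129896900244866
```

>>> send_rows --targets '[{"x": 0,"y": 0,"z": 0,"rx": 0,"ry": 0,"rz": 0,"fingers": 0},{"x": 0,"y": 0,"z": 0,"rx": 0,"ry": 0,"rz": 0,"fingers": 0},{"x": 0,"y": 0,"z": 0,"rx": 0,"ry": 0,"rz": 0,"fingers": 0},{"x": 0,"y": 0,"z": 0,"rx": 0,"ry": 0,"rz": 0,"fingers": 0},{"x": 0,"y": 0,"z": 0,"rx": 0,"ry": 0,"rz": 0,"fingers": 0},{"x": 0,"y": 0,"z": 0,"rx": 0,"ry": 0,"rz": 0,"fingers": 0},{"x": 0,"y": 0,"z": 0,"rx": 0,"ry": 0,"rz": 0,"fingers": 0},{"x": 0,"y": 0,"z": 0,"rx": 0,"ry": 0,"rz": 0,"fingers": 0},{"x": 0,"y": 0,"z": 0,"rx": 0,"ry": 0,"rz": 0,"fingers": 0},{"x": 0,"y": 0,"z": 0,"rx": 0,"ry": 0,"rz": 0,"fingers": 0}]'

```text
time_s: 10.25
ee_pos: [0.5877, -0.228, 0.0886]
eef_rot: [0.983, 0.183, -0.0, -0.0]
ft_force: [-1.2, 1.4, -0.0]
width: 0.248
gripper_force: 30.0
```

>>> send_rows --targets '[{"x": 0,"y": 0,"z": -0.004,"rx": 0,"ry": 0,"rz": 0,"fingers": 0},{"x": 0,"y": 0,"z": -0.012,"rx": 0,"ry": 0,"rz": 0,"fingers": 0},{"x": 0,"y": 0,"z": -0.024,"rx": 0,"ry": 0,"rz": 0,"fingers": 0},{"x": 0,"y": 0,"z": -0.038,"rx": 0,"ry": 0,"rz": 0,"fingers": 0},{"x": 0,"y": 0,"z": -0.054,"rx": 0,"ry": 0,"rz": 0,"fingers": 0},{"x": 0,"y": 0,"z": -0.07,"rx": 0,"ry": 0,"rz": 0,"fingers": 0},{"x": 0,"y": 0,"z": -0.085,"rx": 0,"ry": 0,"rz": 0,"fingers": 0},{"x": 0,"y": 0,"z": -0.097,"rx": 0,"ry": 0,"rz": 0,"fingers": 0},{"x": 0,"y": 0,"z": -0.105,"rx": 0,"ry": 0,"rz": 0,"fingers": 0},{"x": 0,"y": 0,"z": -0.11,"rx": 0,"ry": 0,"rz": 0,"fingers": 0}]'

```text
time_s: 11.25
ee_pos: [0.5881, -0.2284, 0.1998]
eef_rot: [0.983, 0.183, 0.0, 0.0]
ft_force: [-0.1, -0.3, -4.7]
width: 0.254
gripper_force: 30.0
```

```bash
python3 d.py .5737 .2225 .20
```

```text
t 11.25 pos [ 0.5881 -0.2284  0.1998] q [9.830e-01 1.834e-01 5.000e-04 3.000e-04] F [-0.1 -0.3 -4.7] w 0.254 g 30.0 qpos [-0.48  0.45  1.5   0.    1.2   0.72]
shift [ 1.492e-01 -4.258e-01 -4.000e-04]
tool x yaw 21.13387859588425
```

>>> send_rows --targets '[{"x": 0.0015,"y": -0.0043,"z": 0,"rx": 0,"ry": 0,"rz": 0.006,"fingers": 0},{"x": 0.0045,"y": -0.0128,"z": 0,"rx": 0,"ry": 0,"rz": 0.018,"fingers": 0},{"x": 0.0104,"y": -0.0298,"z": 0,"rx": 0,"ry": 0,"rz": 0.042,"fingers": 0},{"x": 0.0179,"y": -0.0511,"z": 0,"rx": 0,"ry": 0,"rz": 0.072,"fingers": 0},{"x": 0.0268,"y": -0.0767,"z": 0,"rx": 0,"ry": 0,"rz": 0.108,"fingers": 0},{"x": 0.0358,"y": -0.1022,"z": 0,"rx": 0,"ry": 0,"rz": 0.144,"fingers": 0},{"x": 0.0462,"y": -0.132,"z": 0,"rx": 0,"ry": 0,"rz": 0.186,"fingers": 0},{"x": 0.0551,"y": -0.1576,"z": 0,"rx": 0,"ry": 0,"rz": 0.222,"fingers": 0},{"x": 0.0656,"y": -0.1874,"z": 0,"rx": 0,"ry": 0,"rz": 0.264,"fingers": 0},{"x": 0.0745,"y": -0.213,"z": 0,"rx": 0,"ry": 0,"rz": 0.3,"fingers": 0}]'

```text
time_s: 12.25
ee_pos: [0.5793, -0.0004, 0.1978]
eef_rot: [0.999, 0.034, -0.001, -0.0]
ft_force: [0.5, 0.1, -3.7]
width: 0.249
gripper_force: 30.0
```

```bash
python3 d.py .5737 .2225 .20
```

```text
t 12.25 pos [ 5.793e-01 -4.000e-04  1.978e-01] q [ 9.994e-01  3.350e-02 -1.000e-03 -5.000e-04] F [ 0.5  0.1 -3.7] w 0.249 g 30.0 qpos [-0.12  0.38  1.61  0.    1.15  1.38]
shift [ 0.0093 -0.2228 -0.002 ]
tool x yaw 3.8421263071545844
```

>>> send_rows --targets '[{"x": 0.001,"y": -0.028,"z": 0,"rx": 0,"ry": 0,"rz": 0.037,"fingers": 0},{"x": 0.002,"y": -0.056,"z": 0,"rx": 0,"ry": 0,"rz": 0.075,"fingers": 0},{"x": 0.003,"y": -0.085,"z": 0,"rx": 0,"ry": 0,"rz": 0.114,"fingers": 0},{"x": 0.004,"y": -0.113,"z": 0,"rx": 0,"ry": 0,"rz": 0.15,"fingers": 0},{"x": 0.005,"y": -0.14,"z": 0,"rx": 0,"ry": 0,"rz": 0.186,"fingers": 0},{"x": 0.006,"y": -0.165,"z": 0,"rx": 0,"ry": 0,"rz": 0.22,"fingers": 0},{"x": 0.007,"y": -0.188,"z": 0,"rx": 0,"ry": 0,"rz": 0.25,"fingers": 0},{"x": 0.008,"y": -0.206,"z": 0,"rx": 0,"ry": 0,"rz": 0.274,"fingers": 0},{"x": 0.008,"y": -0.218,"z": 0,"rx": 0,"ry": 0,"rz": 0.291,"fingers": 0},{"x": 0.008,"y": -0.225,"z": 0,"rx": 0,"ry": 0,"rz": 0.3,"fingers": 0}]'

```text
time_s: 13.25
ee_pos: [0.5718, 0.2238, 0.1977]
eef_rot: [0.993, -0.115, -0.001, 0.0]
ft_force: [0.4, -0.7, -4.1]
width: 0.248
gripper_force: 30.0
```

>>> send_rows --targets '[{"x": 0,"y": 0,"z": 0.008,"rx": 0,"ry": 0,"rz": 0,"fingers": 0},{"x": 0,"y": 0,"z": 0.016,"rx": 0,"ry": 0,"rz": 0,"fingers": 0},{"x": 0,"y": 0,"z": 0.024,"rx": 0,"ry": 0,"rz": 0,"fingers": 0},{"x": 0,"y": 0,"z": 0.03,"rx": 0,"ry": 0,"rz": 0,"fingers": 0},{"x": 0,"y": 0,"z": 0.034,"rx": 0,"ry": 0,"rz": 0,"fingers": 0},{"x": 0,"y": 0,"z": 0.035,"rx": 0,"ry": 0,"rz": 0,"fingers": 0},{"x": 0,"y": 0,"z": 0.035,"rx": 0,"ry": 0,"rz": 0,"fingers": 0}]'

```text
time_s: 13.95
ee_pos: [0.5731, 0.2221, 0.1636]
eef_rot: [0.993, -0.115, -0.0, -0.0]
ft_force: [0.3, -0.1, -3.2]
width: 0.25
gripper_force: 30.0
```

```bash
python3 d.py .5737 .2225 .16
cat > i.py <<'E'
exec(open("b.py").read().split("A={}")[0])
import sys
st()
for n in ("scene","side"):
    im,d,c=shot(n); cv2.imwrite("pics/%s%s.png"%(n,sys.argv[1]),im); W=world(c,d)
    hsv=cv2.cvtColor(im,cv2.COLOR_BGR2HSV); H,S,V=[hsv[...,i].astype(int) for i in range(3)]
    X,Y,Z=W[...,0],W[...,1],W[...,2]; ok=d>0; reg=ok&(abs(X-.574)<.13)&(abs(Y-.2225)<.11)&(Z>.05)
    print(n,"hist",[(round(a*1000),int(b)) for b,a in zip(*np.histogram(Z[reg],np.arange(.05,.2,.003)))if b])
E
python3 i.py 1
```

```text
t 13.95 pos [0.5731 0.2221 0.1636] q [ 9.933e-01 -1.155e-01 -1.000e-04 -0.000e+00] F [ 0.3 -0.1 -3.2] w 0.25 g 30.0 qpos [0.26 0.46 1.57 0.   1.11 2.06]
shift [ 0.0005 -0.0006  0.0036]
tool x yaw -13.264080419242076
t 13.95 pos [0.5731 0.2221 0.1636] q [ 9.933e-01 -1.155e-01 -1.000e-04 -0.000e+00] F [ 0.3 -0.1 -3.2] w 0.25 g 30.0 qpos [0.26 0.46 1.57 0.   1.11 2.06]
scene hist [(50, 107), (53, 103), (56, 101), (59, 198), (62, 12), (98, 35), (101, 94), (104, 125), (107, 1173), (110, 156), (113, 33), (116, 26), (119, 29), (122, 33), (125, 30), (128, 30), (131, 39), (134, 44), (137, 22), (140, 19), (143, 19), (146, 22), (149, 24), (152, 20), (155, 18), (158, 24), (161, 20), (164, 26), (167, 38), (170, 20), (173, 22), (176, 22), (179, 27), (182, 21), (185, 23), (188, 24), (191, 23), (194, 33), (197, 20)]
side hist [(50, 89), (53, 94), (56, 105), (59, 173), (62, 20), (95, 1), (98, 37), (101, 95), (104, 137), (107, 1310), (110, 470), (113, 30), (116, 33), (119, 35), (122, 39), (125, 38), (128, 36), (131, 37), (134, 56), (137, 31), (140, 12), (143, 13), (146, 20), (149, 20), (152, 12), (155, 14), (158, 20), (161, 17), (164, 17), (167, 19), (170, 15), (173, 13), (176, 14), (179, 12), (182, 14), (185, 12), (188, 11), (191, 2)]
```

View pics/side1.png

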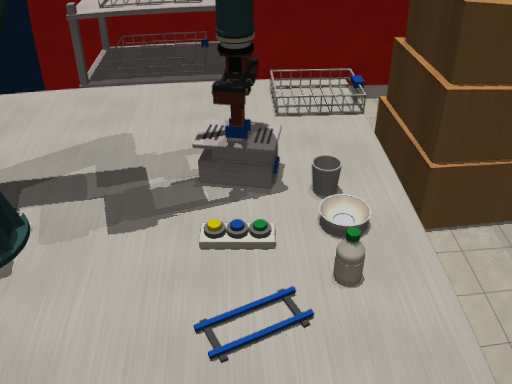

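The side view shows the nested lids level above the container at (238, 140). I check the plate's centre and yaw from the same kind of images before lowering.

```bash
cat > j.py <<'E'
exec(open("b.py").read().split("A={}")[0])
for n in ("scene","side"):
    im,d,c=shot(n); W=world(c,d); X,Y,Z=W[...,0],W[...,1],W[...,2]; ok=d>0
    m=(ok&(abs(X-.574)<.13)&(abs(Y-.2225)<.11)&(Z>.1045)&(Z<.1125)); P=W[m]
    A=np.c_[P[:,:2]-[.574,.2225],np.ones(len(P))]; k=np.linalg.lstsq(A,P[:,2],rcond=None)[0]
    print(n,len(P),rect(P),"tilt deg",np.round(np.degrees(k[:2]),2),k[2])
    m=ok&(X<.69)&(X>.42)&(Y>.13)&(Y<.36)&(Z>.055)&(Z<.064); print("rim",rect(W[m]))
E
python3 j.py
```

```text
scene 1449 (array([572.8, 222. ]), 187.3, 127.0, -12.95) tilt deg [-0.12  0.49] 0.1094603999228898
rim (array([572.2, 222.5]), 173.6, 112.5, -12.23)
side 1897 (array([575.2, 223. ]), 185.8, 132.7, -13.26) tilt deg [0.14 0.41] 0.10938432963624664
rim (array([573.6, 214.9]), 171.4, 101.7, -12.39)
```

>>> send_rows --targets '[{"x": 0.0005,"y": -0.0005,"z": 0.008,"rx": 0,"ry": 0,"rz": 0,"fingers": 0},{"x": 0.0005,"y": -0.0005,"z": 0.015,"rx": 0,"ry": 0,"rz": 0,"fingers": 0},{"x": 0.0005,"y": -0.0005,"z": 0.021,"rx": 0,"ry": 0,"rz": 0,"fingers": 0},{"x": 0.0005,"y": -0.0005,"z": 0.026,"rx": 0,"ry": 0,"rz": 0,"fingers": 0},{"x": 0.0005,"y": -0.0005,"z": 0.029,"rx": 0,"ry": 0,"rz": 0,"fingers": 0},{"x": 0.0005,"y": -0.0005,"z": 0.031,"rx": 0,"ry": 0,"rz": 0,"fingers": 0},{"x": 0.0005,"y": -0.0005,"z": 0.033,"rx": 0,"ry": 0,"rz": 0,"fingers": 0},{"x": 0.0005,"y": -0.0005,"z": 0.034,"rx": 0,"ry": 0,"rz": 0,"fingers": 0}]'

```text
time_s: 14.95
ee_pos: [0.5737, 0.2227, 0.1297]
eef_rot: [0.993, -0.115, 0.0, -0.0]
ft_force: [-0.1, -0.5, -4.0]
width: 0.248
gripper_force: 30.0
```

Plug is ~4 mm inside the mouth with no contact. Continuing to seat.

>>> send_rows --targets '[{"x": 0,"y": 0,"z": 0.001,"rx": 0,"ry": 0,"rz": 0,"fingers": 0},{"x": 0,"y": 0,"z": 0.002,"rx": 0,"ry": 0,"rz": 0,"fingers": 0},{"x": 0,"y": 0,"z": 0.003,"rx": 0,"ry": 0,"rz": 0,"fingers": 0},{"x": 0,"y": 0,"z": 0.004,"rx": 0,"ry": 0,"rz": 0,"fingers": 0},{"x": 0,"y": 0,"z": 0.0045,"rx": 0,"ry": 0,"rz": 0,"fingers": 0},{"x": 0,"y": 0,"z": 0.0045,"rx": 0,"ry": 0,"rz": 0,"fingers": 0}]'

```text
time_s: 15.55
ee_pos: [0.5737, 0.2227, 0.1256]
eef_rot: [0.993, -0.115, 0.0, -0.0]
ft_force: [-0.9, -0.4, 0.3]
width: 0.252
gripper_force: 30.0
```

>>> send_rows --targets '[{"x": 0,"y": 0,"z": 0.0008,"rx": 0,"ry": 0,"rz": 0,"fingers": 0},{"x": 0,"y": 0,"z": 0.0012,"rx": 0,"ry": 0,"rz": 0,"fingers": 0},{"x": 0,"y": 0,"z": 0.0012,"rx": 0,"ry": 0,"rz": 0,"fingers": 0}]'

```text
time_s: 15.85
ee_pos: [0.5737, 0.2227, 0.1255]
eef_rot: [0.993, -0.115, 0.0, -0.0]
ft_force: [-2.5, -1.8, 8.3]
width: 0.248
gripper_force: 30.0
```

```bash
python3 d.py .5737 .2225 .125
cat > k.py <<'E'
exec(open("b.py").read().split("A={}")[0])
for n in ("scene","side"):
    im,d,c=shot(n); W=world(c,d); X,Y,Z=W[...,0],W[...,1],W[...,2]; ok=d>0
    m=(ok&(abs(X-.574)<.13)&(abs(Y-.2225)<.11)&(Z>.066)&(Z<.0745)); P=W[m]
    A=np.c_[P[:,:2]-[.574,.2225],np.ones(len(P))]; k=np.linalg.lstsq(A,P[:,2],rcond=None)[0]
    print(n,len(P),rect(P),"tilt deg",np.round(np.degrees(k[:2]),2),k[2])
E
python3 k.py
```

```text
t 15.85 pos [0.5737 0.2227 0.1255] q [ 9.933e-01 -1.153e-01  3.000e-04 -1.000e-04] F [-2.5 -1.8  8.3] w 0.248 g 30.0 qpos [0.26 0.51 1.6  0.   1.03 2.06]
shift [0.     0.0002 0.0005]
tool x yaw -13.243090337519915
scene 1484 (array([572.7, 221.4]), 189.3, 127.3, -11.83) tilt deg [-0.08  0.4 ] 0.0709555205511981
side 1929 (array([575.3, 222.2]), 185.8, 129.9, -13.67) tilt deg [0.03 0.45] 0.07079347494267085
```

Seated: a hard stop at the expected height, level. Let go now.

>>> send_rows --targets '[{"x": 0,"y": 0,"z": -0.001,"rx": 0,"ry": 0,"rz": 0,"fingers": 0},{"x": 0,"y": 0,"z": -0.001,"rx": 0,"ry": 0,"rz": 0,"fingers": 0.5},{"x": 0,"y": 0,"z": -0.001,"rx": 0,"ry": 0,"rz": 0,"fingers": 1},{"x": 0,"y": 0,"z": -0.001,"rx": 0,"ry": 0,"rz": 0,"fingers": 1},{"x": 0,"y": 0,"z": -0.001,"rx": 0,"ry": 0,"rz": 0,"fingers": 1},{"x": 0,"y": 0,"z": -0.001,"rx": 0,"ry": 0,"rz": 0,"fingers": 1},{"x": 0,"y": 0,"z": -0.001,"rx": 0,"ry": 0,"rz": 0,"fingers": 1},{"x": 0,"y": 0,"z": -0.001,"rx": 0,"ry": 0,"rz": 0,"fingers": 1},{"x": 0,"y": 0,"z": -0.001,"rx": 0,"ry": 0,"rz": 0,"fingers": 1},{"x": 0,"y": 0,"z": -0.001,"rx": 0,"ry": 0,"rz": 0,"fingers": 1}]'

```text
time_s: 16.95
ee_pos: [0.5736, 0.2226, 0.125]
eef_rot: [0.993, -0.115, -0.0, -0.0]
ft_force: [-0.1, 0.6, -0.2]
width: 0.993
gripper_force: 0.0
```

>>> send_rows --targets '[{"x": 0,"y": 0,"z": -0.04,"rx": 0,"ry": 0,"rz": 0,"fingers": 1},{"x": -0.03,"y": 0,"z": -0.08,"rx": 0,"ry": 0,"rz": 0,"fingers": 1},{"x": -0.06,"y": 0,"z": -0.11,"rx": 0,"ry": 0,"rz": 0,"fingers": 1},{"x": -0.09,"y": 0,"z": -0.13,"rx": 0,"ry": 0,"rz": 0,"fingers": 1},{"x": -0.1,"y": 0,"z": -0.15,"rx": 0,"ry": 0,"rz": 0,"fingers": 1},{"x": -0.1,"y": 0,"z": -0.15,"rx": 0,"ry": 0,"rz": 0,"fingers": 1},{"x": -0.1,"y": 0,"z": -0.15,"rx": 0,"ry": 0,"rz": 0,"fingers": 1}]'

```text
time_s: 17.65
ee_pos: [0.4768, 0.2456, 0.2751]
eef_rot: [0.993, -0.115, 0.001, -0.0]
ft_force: [0.4, -0.5, -0.0]
width: 1.0
gripper_force: 0.0
```

```bash
cat > l.py <<'E'
exec(open("b.py").read().split("A={}")[0])
s=st(); im,d,c=shot("wrist"); cv2.imwrite("pics/w4.png",im); W=world(c,d)
hsv=cv2.cvtColor(im,cv2.COLOR_BGR2HSV); H,S,V=[hsv[...,i].astype(int) for i in range(3)]
X,Y,Z=W[...,0],W[...,1],W[...,2]; ok=d>0; reg=ok&(abs(X-.574)<.14)&(abs(Y-.22)<.12)
def rep(n,m):
    P=W[m]; print(n,len(P),rect(P),np.median(P[:,2]),"rows",np.where(m)[0].min())
    A=np.c_[P[:,:2]-P[:,:2].mean(0),np.ones(len(P))]; print(np.round(np.degrees(np.linalg.lstsq(A,P[:,2],rcond=None)[0][:2]),2))
rep("plate",reg&(Z>.064)&(Z<.075)); rep("knob",reg&(Z>.122)&(Z<.136)); rep("fins",reg&(Z>.092)&(Z<.103)&(H>100)&(H<130)&(S>100))
E
python3 l.py; python3 d.py .5737 .2225 .14
```

```text
t 17.65 pos [0.4768 0.2456 0.2751] q [ 9.933e-01 -1.152e-01  7.000e-04 -3.000e-04] F [ 0.4 -0.5 -0. ] w 1.0 g 0.0 qpos [ 0.35  0.24  1.61 -0.    1.29  2.15]
plate 16861 (array([568.4, 223.3]), 171.7, 124.8, -13.0) 0.06970258678318242 rows 0
[ 0.04 -0.11]
knob 588 (array([573.5, 222.4]), 21.3, 20.8, 76.65) 0.12953234708056266 rows 66
[ 0.51 -1.28]
fins 553 (array([574.2, 222.2]), 48.0, 43.2, -13.24) 0.0976706436753253 rows 54
[ 0.09 -0.32]
t 17.7 pos [0.4767 0.2453 0.2743] q [ 9.933e-01 -1.154e-01 -0.000e+00  1.000e-04] F [-0.1 -0.3 -0. ] w 1.001 g 0.0 qpos [ 0.35  0.24  1.61 -0.    1.29  2.15]
shift [ 9.970e-02 -1.000e-04  1.343e-01]
tool x yaw -13.252976791863082
```

View pics/w4.png

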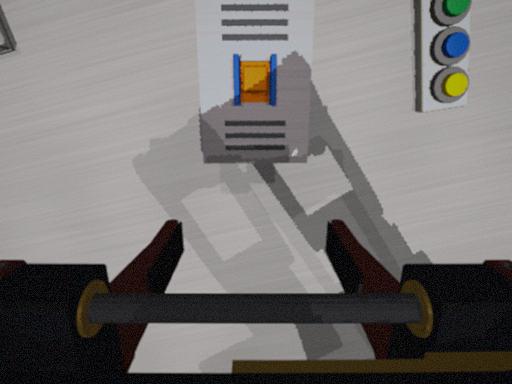

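The wrist view shows the cover nested level and aligned, knob centred between the fins at (255, 81). Going down around the fins.

>>> send_rows --targets '[{"x": 0.05,"y": 0,"z": 0.03,"rx": 0,"ry": 0,"rz": 0,"fingers": 1},{"x": 0.09,"y": 0,"z": 0.06,"rx": 0,"ry": 0,"rz": 0,"fingers": 1},{"x": 0.1,"y": 0,"z": 0.09,"rx": 0,"ry": 0,"rz": 0,"fingers": 1},{"x": 0.1,"y": 0,"z": 0.11,"rx": 0,"ry": 0,"rz": 0,"fingers": 1},{"x": 0.1,"y": 0,"z": 0.13,"rx": 0,"ry": 0,"rz": 0,"fingers": 1},{"x": 0.1,"y": 0,"z": 0.15,"rx": 0,"ry": 0,"rz": 0,"fingers": 1},{"x": 0.1,"y": 0,"z": 0.165,"rx": 0,"ry": 0,"rz": 0,"fingers": 1},{"x": 0.1,"y": 0,"z": 0.173,"rx": 0,"ry": 0,"rz": 0,"fingers": 1},{"x": 0.1,"y": 0,"z": 0.175,"rx": 0,"ry": 0,"rz": 0,"fingers": 1},{"x": 0.1,"y": 0,"z": 0.175,"rx": 0,"ry": 0,"rz": 0,"fingers": 1}]'

```text
time_s: 18.7
ee_pos: [0.5737, 0.2224, 0.0994]
eef_rot: [0.993, -0.116, -0.0, 0.0]
ft_force: [-1.0, 0.8, 0.3]
width: 0.999
gripper_force: 0.0
```

```bash
python3 d.py .574 .2224 .0985
```

```text
t 18.7 pos [0.5737 0.2224 0.0994] q [ 9.933e-01 -1.155e-01 -4.000e-04  1.000e-04] F [-1.   0.8  0.3] w 0.999 g 0.0 qpos [0.26 0.54 1.62 0.   0.98 2.06]
shift [ 0.0003 -0.0001  0.0009]
tool x yaw -13.265857094164058
```

>>> send_rows --targets '[{"x": 0,"y": 0,"z": 0,"rx": 0,"ry": 0,"rz": 0,"fingers": 0.6},{"x": 0,"y": 0,"z": 0,"rx": 0,"ry": 0,"rz": 0,"fingers": 0.55},{"x": 0,"y": 0,"z": 0,"rx": 0,"ry": 0,"rz": 0,"fingers": 0.3},{"x": 0,"y": 0,"z": 0,"rx": 0,"ry": 0,"rz": 0,"fingers": 0},{"x": 0,"y": 0,"z": 0,"rx": 0,"ry": 0,"rz": 0,"fingers": 0},{"x": 0,"y": 0,"z": 0,"rx": 0,"ry": 0,"rz": 0,"fingers": 0},{"x": 0,"y": 0,"z": 0,"rx": 0,"ry": 0,"rz": 0,"fingers": 0},{"x": 0,"y": 0,"z": 0,"rx": 0,"ry": 0,"rz": 0,"fingers": 0},{"x": 0,"y": 0,"z": 0,"rx": 0,"ry": 0,"rz": 0,"fingers": 0}]'

```text
time_s: 19.6
ee_pos: [0.5737, 0.2227, 0.1002]
eef_rot: [0.993, -0.115, 0.0, -0.0]
ft_force: [-1.1, -0.2, 1.9]
width: 0.496
gripper_force: 30.0
```

>>> send_rows --targets '[{"x": 0,"y": 0,"z": -0.002,"rx": 0,"ry": 0,"rz": 0,"fingers": 0},{"x": 0,"y": 0,"z": -0.004,"rx": 0,"ry": 0,"rz": 0,"fingers": 0},{"x": 0,"y": 0,"z": -0.007,"rx": 0,"ry": 0,"rz": 0,"fingers": 0},{"x": 0,"y": 0,"z": -0.011,"rx": 0,"ry": 0,"rz": 0,"fingers": 0},{"x": 0,"y": 0,"z": -0.014,"rx": 0,"ry": 0,"rz": 0,"fingers": 0},{"x": 0,"y": 0,"z": -0.015,"rx": 0,"ry": 0,"rz": 0,"fingers": 0},{"x": 0,"y": 0,"z": -0.015,"rx": 0,"ry": 0,"rz": 0,"fingers": 0}]'

```text
time_s: 20.3
ee_pos: [0.5738, 0.2227, 0.1153]
eef_rot: [0.993, -0.115, 0.0, -0.0]
ft_force: [-0.2, 0.1, -1.9]
width: 0.503
gripper_force: 30.0
```

Only the cover's weight (1.9 N) is on the tool. Lifting on, straight up.

>>> send_rows --targets '[{"x": 0,"y": 0,"z": -0.005,"rx": 0,"ry": 0,"rz": 0,"fingers": 0},{"x": 0,"y": 0,"z": -0.015,"rx": 0,"ry": 0,"rz": 0,"fingers": 0},{"x": 0,"y": 0,"z": -0.027,"rx": 0,"ry": 0,"rz": 0,"fingers": 0},{"x": 0,"y": 0,"z": -0.04,"rx": 0,"ry": 0,"rz": 0,"fingers": 0},{"x": 0,"y": 0,"z": -0.055,"rx": 0,"ry": 0,"rz": 0,"fingers": 0},{"x": 0,"y": 0,"z": -0.07,"rx": 0,"ry": 0,"rz": 0,"fingers": 0},{"x": 0,"y": 0,"z": -0.085,"rx": 0,"ry": 0,"rz": 0,"fingers": 0},{"x": 0,"y": 0,"z": -0.097,"rx": 0,"ry": 0,"rz": 0,"fingers": 0},{"x": 0,"y": 0,"z": -0.106,"rx": 0,"ry": 0,"rz": 0,"fingers": 0},{"x": 0,"y": 0,"z": -0.11,"rx": 0,"ry": 0,"rz": 0,"fingers": 0}]'

```text
time_s: 21.3
ee_pos: [0.5741, 0.2228, 0.2264]
eef_rot: [0.993, -0.115, 0.001, -0.0]
ft_force: [-0.4, -1.1, -1.3]
width: 0.499
gripper_force: 30.0
```

>>> send_rows --targets '[{"x": 0,"y": 0,"z": 0,"rx": 0,"ry": 0,"rz": 0,"fingers": 0},{"x": 0,"y": 0,"z": 0,"rx": 0,"ry": 0,"rz": 0,"fingers": 0},{"x": 0,"y": 0,"z": 0,"rx": 0,"ry": 0,"rz": 0,"fingers": 0},{"x": 0,"y": 0,"z": 0,"rx": 0,"ry": 0,"rz": 0,"fingers": 0},{"x": 0,"y": 0,"z": 0,"rx": 0,"ry": 0,"rz": 0,"fingers": 0}]'

```text
time_s: 21.8
ee_pos: [0.5734, 0.2226, 0.2245]
eef_rot: [0.993, -0.115, -0.0, 0.0]
ft_force: [0.1, -0.1, -2.2]
width: 0.497
gripper_force: 30.0
```

```bash
python3 i.py 2
```

```text
t 21.8 pos [0.5734 0.2226 0.2245] q [ 9.933e-01 -1.154e-01 -4.000e-04  1.000e-04] F [ 0.1 -0.1 -2.2] w 0.497 g 30.0 qpos [0.26 0.4  1.5  0.   1.24 2.06]
scene hist [(50, 77), (53, 79), (56, 86), (59, 70), (62, 88), (65, 1115), (68, 167), (71, 14), (74, 14), (77, 13), (80, 11), (83, 13), (86, 12), (89, 13), (92, 13), (95, 12), (98, 13), (101, 12), (104, 16), (107, 11), (110, 13), (113, 12), (116, 14), (119, 16), (122, 14), (125, 13), (128, 29), (131, 15), (182, 2), (185, 112), (188, 111), (191, 609), (194, 691), (197, 24)]
side hist [(50, 78), (53, 91), (56, 82), (59, 83), (62, 166), (65, 1329), (68, 249), (71, 10), (74, 12), (77, 15), (80, 9), (83, 12), (86, 10), (89, 15), (92, 11), (95, 9), (98, 16), (101, 8), (104, 14), (107, 17), (110, 13), (113, 13), (116, 10), (119, 15), (122, 13), (125, 13), (128, 28), (131, 23), (182, 5), (185, 81), (188, 125), (191, 518), (194, 1289), (197, 25)]
```

View pics/side2.png

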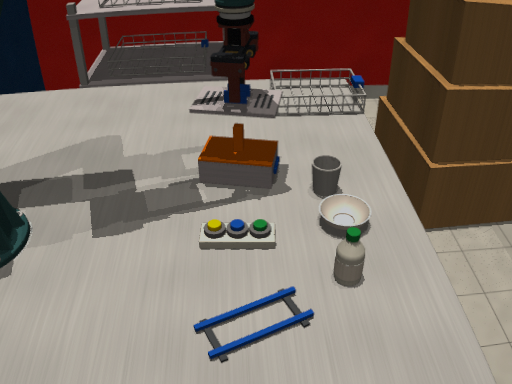

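The cover hangs level at (238, 100), with its plate at z≈0.194. The inner lid is seated in the container at (240, 155), with its flange at z≈0.066 and knob top at z≈0.131. The cup, dish and bottle are where they were.

```bash
python3 -c "
from plant import manip
print(manip.job_done())"
```

```text
the job is handed in; nothing more can be done
None
```

The job is handed in at about 22 s: blue, yellow and green were pressed in order, the inner lid is seated in the container, and the cover is held level and still about 60 mm above the knob, with the cup, dish and bottle untouched.

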